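Set the last leg of the upturned serving table and lock its cam lever

ROBOT

A 6-joint arm with a two-finger parallel gripper is mounted at the origin on the work surface. World frame = base frame: x ahead of the robot, y to its left, z up, the work surface at z = 0. Lengths are in m, angles in rad, forces in N, time in s.
With the tool pointing down it reaches from about 0.275 to 0.825 m from the base axis. Payload 4.9 kg.
Tool frame: the origin (TCP) lies midway between the tips of the shut fingers; the grasp point (between the pads) lies 19 mm behind it (arm.pinch_z is the distance from the TCP to the grasp point, in m); z points along the fingers, y is the line along which they close (so a half turn about z gives the same grasp; the last joint's range is limited). The gripper opens to 85 mm and grips with 20 to 120 N. Pads are 22 mm wide; open, the fingers measure 114 mm over their backs; the gripper's body (76 mm by 85 mm) begins 54 mm behind the grasp point. The pads swing forward as they close: fully open they stand 13 mm farther back than shut.
Start: joints at [-1.314, 0.326, -0.193, 1.052, 0, 1.437], TCP at [0.21, -0.509, 0.231] pointing down, gripper open.
Joint ranges: [-2.65, 2.65], [-0.97, 1.79], [-1.3, 1.35], [-1.93, 2.1], [-1.47, 1.37], [-3.14, 3.14]. Speed limits (rad/s): [2.57, 2.57, 3.14, 3.14, 3.14, 3.14].

INTERFACE

Orientations are given as [roll, pitch, yaw] about the fixed x, y, z axes, in that order (R = Rz(yaw) Ry(pitch) Rx(roll)).
In Python, from plant import arm gives the robot as it stands. The module is installed in compiled form; this text tells all that it offers. Calls block until the motion is done:
- arm.goto(position, orientation): joint-space move of the TCP to a pose.
- arm.movel(position, attitude=None, velocity=0.15, threshold=None): straight line of the TCP; attitude=None keeps the orientation; velocity is the mean speed in m/s. With threshold (N) it stops when the force on the tool has changed by that much, and returns True; else False.
- arm.set_joints(angles): joint-space move.
- arm.move_gripper(opening): opening from 0.0 (shut) to 1.0 (fully open); the grip force is fixed at half the most; returns when the fingers have stopped.
- arm.hold(seconds).
- arm.ik(position, orientation): joint angles nearest the present ones, or None.
- arm.camera(name): name is "scene" or "top" or "wrist"; returns the picture (384x512x3 uint8, red, green, blue); there is no depth.
- arm.camera_model(name): a dict with "vfov" (degrees; the focal length in pixels is half the picture's height over the tangent of half this angle, whatever the lens; pixels are square), "cx", "cy" (the principal point, pixels), "T" (4x4, takes a point from camera to world coordinates); the wrist camera has in their place "mount" (4x4, takes a point from camera to tool coordinates, whose origin is the TCP and whose axes are the flange's). Camera axes: x right, y down, z forward; pixel columns grow to the right and rows downward; lengths in m; the calibration is good to about 2 mm. A picture is of the moment at which its call begins: read the wrist's pose just before it. camera_model takes no time and is no camera call.
A pose or a line that the arm cannot do raises arm.PlanningError and nothing moves.
- arm.hand_in(): hands the job in; it is judged then, once.
Readings, each from a call of its own:
- arm.get_time_s(): time.
- arm.get_q(): joint angles.
- arm.get_dq(): joint speeds.
- arm.get_joint_torque(): joint torques, N m.
- arm.get_ee_pos(): TCP position.
- arm.get_tool_rot(): TCP orientation.
- arm.get_ft_force(): force on the tool from outside, world axes, zero at the start.
- arm.get_wrist_torque(): the same for the moment, N m.
- arm.get_opening(): opening from 0.0 (shut) to 1.0 (fully open).
- arm.get_grasp_force(): force on a finger pad.
Only numpy, scipy, OpenCV 4.12 (cv2) and the standard library are available. Lean on these libraries where they do the work, as an engineer would, in place of code of your own. Each camera call takes 0.05 s, during which the arm holds its last target. There are 200 camera calls.

TASK

The folding serving table lies upside down on the bench and its near right leg is still pushed in. Take hold of that leg just above its clamp, pull it up until its black ring mark is level with the rim of the clamp and, holding it there by the leg so that it does not drop back, swing its cam lever round counter-clockwise (seen from above) until it is fully closed against its stop, like those of the other legs. Do not let go of the leg while you swing the lever or afterwards: finish still holding it at the mark, with the lever closed; do not disturb the eggs, kettle, jar or screwdriver.

Things in the scene. Friction and masses are not known exactly. Their poses are not given: they have to be found in the camera images.
- camp_table: Folding serving table lying face down, fast on the bench: slatted top 330 x 460 mm, 18 mm thick with rails; four legs stand up at its corners, 250 mm apart along its x, 380 mm along its y. Origin on the bench under the axis of the leg to be set, the near right one. z up; yaw varies up to 0.3 rad. The other three legs are already set: mark at the rim, paddle closed, foot top 244 mm above the bench.
- rim (a point): Point on the axis of the leg to be set, at the rim (top) of its clamp, 140 mm above the bench; does not move with the leg. From the bench up: outer tube 32 mm in diameter, black clamp housing 40 mm, cam ring 44 mm, then a lip 34 mm in diameter and 4 mm high whose top is the rim.
- leg_tube: The leg to be set: upright round aluminium tube 25 mm in diameter with a rubber foot 28 mm in diameter, 16 mm high, on top; about 0.3 kg (varies). Origin on its axis at its black ring mark (band 3 mm high), z up. Pushed in, the mark is hidden 40 mm below the rim and bare tube shows for 48 mm above the rim, the foot from there to 64 mm. It slides up and down and turns freely with the hand.
- foot_top (a point): Centre of the top of that leg's rubber foot, 104 mm above the mark: 204 mm above the bench when pushed in, 244 mm when the mark is at the rim. With the lever open the leg drops back when let go.
- leg (a joint): How far that leg is pulled out, m: 0 pushed in (the start), 0.040 mark level with the rim, 0.068 end of its travel.
- cam_lever (a joint): Angle of that leg's cam lever, rad: 0 fully open, 0.80 fully closed, against its stop; starts between 0 and 0.12, stays where left. It turns about the leg's axis, counter-clockwise from above to close. At 0.80 its paddle points along the table's +x; at value q it points 0.80 - q clockwise of that. Turning takes about 0.14 N m, up to 0.25 N m near the end as the cam bites.
- paddle (a point): Point in the lever's paddle, 29.5 mm from the leg's axis, 50 mm above the rim. The paddle is a flat black upright plate standing radially beside the leg: 7 mm thick, from 19 to 40 mm from the leg's axis, up to 62 mm above the rim. It sits on the cam ring, turns with the lever and does not rise with the leg.
- paddle_top (a point): Middle of the paddle's top edge, 62 mm above the rim. Fingers that grip the leg low (tips 3 to 8 mm above the rim before the lift) still overlap the paddle by over 10 mm after it, so turning the hand about the leg brings a finger's side against the paddle and swings it closed. When taking hold, have the line of the fingers some 60 to 65 degrees clockwise of the paddle.
- egg_carton: Bystander: pulp carton 250 x 110 mm, 70 mm high, with ten eggs. Origin at the centre of its underside.
- kettle: Bystander: black enamel kettle, 156 mm in diameter, 200 mm high with its handle. Origin at the centre of its underside.
- jar: Bystander: white jar with a green cap, 84 mm in diameter, 125 mm high. Origin at the centre of its underside.
- screwdriver: Bystander: screwdriver, 190 mm long, lying on the upturned table between the legs. Origin at its middle, on its underside.

How it is judged:
By the outcome, as a careful person would: the job done as asked, in the order asked, and still so for the second after the job is handed in, while the arm keeps its last pose, push and grip.
It also fails if it takes over 48 s, if anything falls off the work surface, if the arm or the gripper's body presses on something with over 40 N, if the wrist force passes 120 N, or if a joint passes its speed limit or range.

## Working session

There is one attempt and no reset: what is moved stays moved. The work goes in short steps, each a Python script; the robot and the scene stay as the last script left them, time stands still between calls to the robot, and variables do not carry over. Pictures are saved under pics/ and viewed, at most 10 in all, crops included, and the job is handed in when it is done.

```bash
mkdir -p pics; python3 - <<'E'
from plant import arm
import cv2
for n in ("scene","top"):
    im=arm.camera(n); cv2.imwrite(f"pics/{n}0.png",im[:,:,::-1]); print(n,arm.camera_model(n))
print(arm.camera_model("wrist"),arm.get_time_s(),arm.get_tool_rot(),arm.pinch_z)
E
```

```text
scene {'vfov': 42.37123031172284, 'cx': 263.83346680772985, 'cy': 188.94529159216077, 'T': array([[ 0.76697462,  0.4095247 , -0.4940035 ,  1.41197615],
       [ 0.64143341, -0.5105345 ,  0.57264099, -0.88792208],
       [-0.01769519, -0.75607145, -0.65424983,  1.25109284],
       [ 0.        ,  0.        ,  0.        ,  1.        ]])}
top {'vfov': 46.072269269247016, 'cx': 259.169973149622, 'cy': 191.8240807410615, 'T': array([[-0.00873961, -0.99360314,  0.11258958,  0.36607702],
       [-0.99984268,  0.01042096,  0.01435358,  0.05787802],
       [-0.01543505, -0.11244642, -0.9935379 ,  1.5872687 ],
       [ 0.        ,  0.        ,  0.        ,  1.        ]])}
{'vfov': 69.86971892789121, 'cx': 255.81677180851267, 'cy': 190.98787313641844, 'mount': array([[-9.51898095e-04, -9.58178689e-01, -2.86168995e-01,
         7.40668077e-02],
       [ 9.99998912e-01, -1.23460368e-03,  8.07473482e-04,
         1.18698578e-03],
       [-1.12700918e-03, -2.86167915e-01,  9.58178822e-01,
        -1.43163711e-01],
       [ 0.00000000e+00,  0.00000000e+00,  0.00000000e+00,
         1.00000000e+00]])} 0.1 [-3.14005295e+00 -2.23743139e-04  3.90763470e-01] 0.0187
```

View pics/scene0.png

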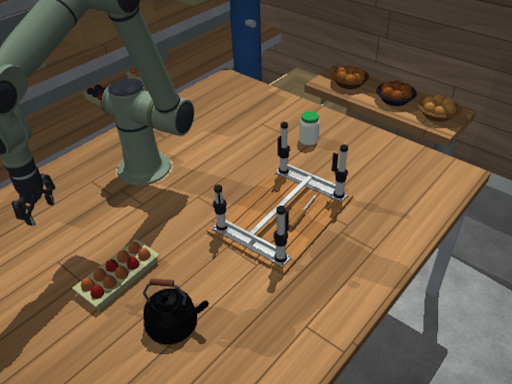

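View pics/top0.png

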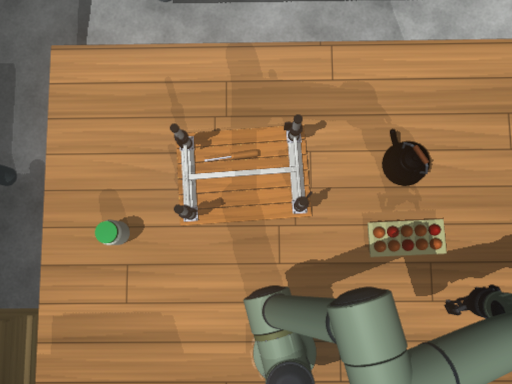

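The leg to be set (the short one) is at about (219,190) in scene and (301,204) in top. I'll zoom in on both.

```bash
python3 - <<'E'
import cv2,numpy as np
a=cv2.imread("pics/scene0.png")[175:240,190:255];b=cv2.imread("pics/top0.png")[175:240,270:335]
cv2.imwrite("pics/crop0.png",np.hstack([cv2.resize(x,(390,390),interpolation=cv2.INTER_NEAREST) for x in (a,b)]))
E
```

```text
(no output)
```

View pics/crop0.png

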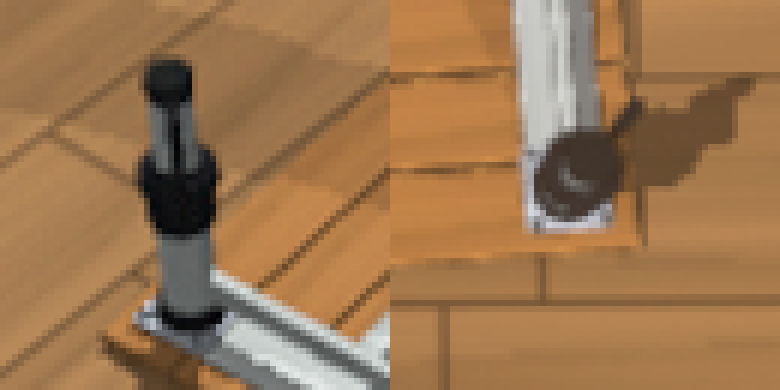

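Foot top lies at scene (217.8,186.3) and top (300.8,204.7); the paddle points up-right in the top view, about 39° clockwise of image-up. Next I'll triangulate and take two wrist views.

```bash
cat > h.py <<'E'
from plant import arm
import numpy as np, cv2
from scipy.spatial.transform import Rotation as Ro
def ray(name,uv,tcp=None):
    m=arm.camera_model(name); f=192/np.tan(np.radians(m["vfov"]/2))
    T=m["T"] if tcp is None else tcp@m["mount"]
    d=T[:3,:3]@np.array([(uv[0]-m["cx"])/f,(uv[1]-m["cy"])/f,1.]); return T[:3,3],d/np.linalg.norm(d)
def tri(*rs):
    A=sum(np.eye(3)-np.outer(d,d) for o,d in rs); b=sum((np.eye(3)-np.outer(d,d))@o for o,d in rs)
    p=np.linalg.solve(A,b); return p,[np.linalg.norm(np.cross(p-o,d)) for o,d in rs]
def onz(r,z): o,d=r; return o+d*(z-o[2])/d[2]
def tcp():
    T=np.eye(4); T[:3,:3]=Ro.from_euler("xyz",arm.get_tool_rot()).as_matrix(); T[:3,3]=arm.get_ee_pos(); return T
def shot(n):
    T=tcp(); im=arm.camera("wrist"); cv2.imwrite(f"pics/{n}.png",im[:,:,::-1]); np.save(f"pics/{n}.npy",T)
E
python3 - <<'E'
from h import *
p,e=tri(ray("scene",(217.8,186.3)),ray("top",(300.8,204.7))); print(p,e)
# other legs' foot tops, rough, at z=.244 (top view)
for uv in ((297,120),(174,128),(180,210)): print(onz(ray("top",uv),.244))
x,y=p[:2]
arm.movel([.21,-.509,.34])
q0=np.pi-.2
arm.goto([x-.02,y-.03,.33],[np.pi,0,q0]); arm.hold(.3); shot("w1")
arm.movel([x-.02,y+.04,.33]); arm.hold(.3); shot("w2")
print(arm.get_q(),arm.get_time_s(),arm.get_tool_rot())
cv2.imwrite("pics/w12.png",np.hstack([cv2.resize(cv2.imread(f"pics/w{i}.png"),(400,300)) for i in (1,2)]))
E
```

```text
[ 0.48442517 -0.04846089  0.19301233] [np.float64(0.0026494965553772354), np.float64(0.0026494965553772918)]
[ 0.73719151 -0.03984439  0.244     ]
[0.71705459 0.33552936 0.244     ]
[0.4661119  0.31439993 0.244     ]
[-1.78410699e-01  1.15486785e-01 -2.11599869e-01  1.24382510e+00
 -6.96239744e-05  2.25594881e-02] 4.1083 [-3.14152044e+00 -1.13828348e-04  2.94062247e+00]
```

View pics/w1.png

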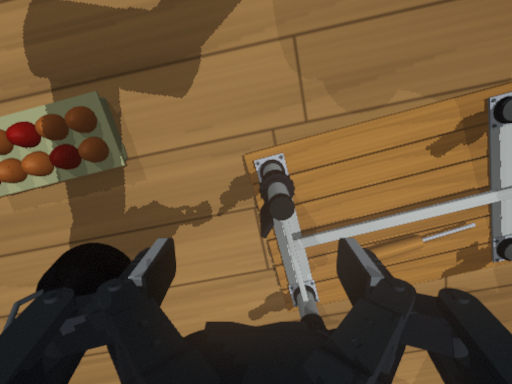

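View pics/w2.png

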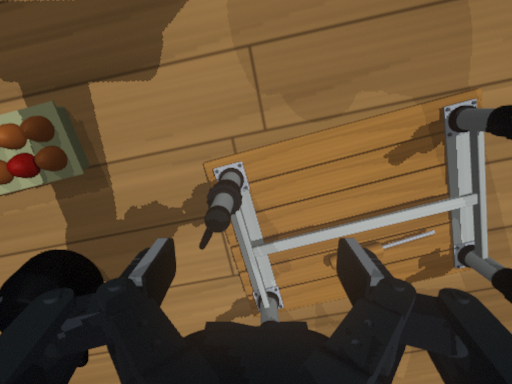

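In w1 the foot top is near (282,206) with the paddle at (265,220). In w2 the foot is near (217,219) and the paddle tip near (205,245). I'll zoom in for accurate pixels.

```bash
python3 - <<'E'
import cv2,numpy as np
a=cv2.imread("pics/w1.png")[150:250,230:330];b=cv2.imread("pics/w2.png")[160:260,170:270]
o=np.hstack([cv2.resize(x,(400,400),interpolation=cv2.INTER_NEAREST) for x in (a,b)])
cv2.imwrite("pics/crop1.png",np.clip(o.astype(float)*1.8,0,255).astype(np.uint8))
E
```

```text
(no output)
```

View pics/crop1.png

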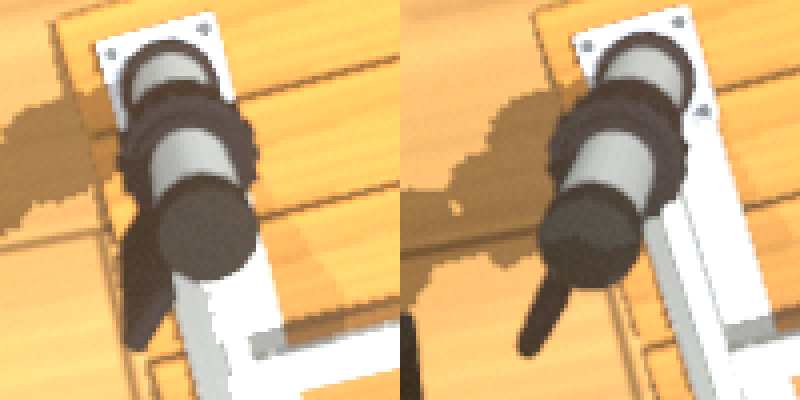

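Foot top circle: w1 (282.1,207.6), w2 (217.4,219.9). Paddle top outer end: w1 (265,235.6), w2 (201.8,246.8).

```bash
python3 - <<'E'
from h import *
T=[np.load(f"pics/w{i}.npy") for i in (1,2)]
F=tri(ray("wrist",(282.1,207.6),T[0]),ray("wrist",(217.4,219.9),T[1]))
P=tri(ray("wrist",(265,235.6),T[0]),ray("wrist",(201.8,246.8),T[1]))
G=tri(ray("wrist",(282.1,207.6),T[0]),ray("wrist",(217.4,219.9),T[1]),ray("scene",(217.8,186.3)),ray("top",(300.8,204.7)))
print(F,P,G)
f=[onz(ray("wrist",u,t),.204) for u,t in zip(((282.1,207.6),(217.4,219.9)),T)]
p=[onz(ray("wrist",u,t),.202) for u,t in zip(((265,235.6),(201.8,246.8)),T)]
print(f,p)
for a,b in zip(f,p): d=(b-a); print(np.hypot(*d[:2]),np.arctan2(d[1],d[0]))
E
```

```text
(array([ 0.49736345, -0.05817119,  0.20209581]), [np.float64(1.9903826773994088e-05), np.float64(1.9903826773915544e-05)]) (array([ 0.52377578, -0.08170867,  0.20485031]), [np.float64(0.0002730315154633175), np.float64(0.00027303151546332976)]) (array([ 0.49199134, -0.05481456,  0.20480349]), [np.float64(0.005351513471863104), np.float64(0.004670940051780025), np.float64(0.0034702295500659516), np.float64(0.011550587824811444)])
[array([ 0.49666232, -0.05821907,  0.204     ]), array([ 0.49662045, -0.05772684,  0.204     ])] [array([ 0.52545502, -0.08189595,  0.202     ]), array([ 0.52484194, -0.08258713,  0.202     ])]
0.03727752460291043 -0.6882047511914078
0.037609661183473045 -0.7221614150105016
```

```bash
python3 - <<'E'
from h import *
O=[np.pi,0,2.925]; x,y=.4967,-.0580
arm.movel([x,y,.28],O,velocity=.2)
print(arm.movel([x,y,.145],velocity=.1,threshold=8), arm.get_ee_pos(),arm.get_ft_force())
arm.hold(.2); f0=arm.get_ft_force(); shot("g0")
arm.move_gripper(0.45); print(arm.get_opening(),arm.get_ft_force()-f0)
arm.move_gripper(0.0); arm.hold(.3)
print(arm.get_opening(),arm.get_grasp_force(),arm.get_ft_force()-f0,arm.get_wrist_torque(),arm.get_ee_pos(),arm.get_time_s())
shot("g1")
a,b=[cv2.resize(cv2.imread(f"pics/{n}.png"),(400,300)) for n in("g0","g1")]
cv2.imwrite("pics/g01.png",np.hstack([a,b]))
E
```

```text
False [ 0.4971544  -0.0581169   0.14557543] [-0.13478932 -0.73535451 -0.49016072]
0.44848827590295426 [-0.24917081  0.70258771  0.65215396]
0.2772642615362607 58.614085614681244 [-1.69192726  0.05112853  2.89270441] [-0.18525788  0.24857935  0.05352052] [ 0.49671471 -0.0581075   0.14514187] 7.4833
```

View pics/g01.png

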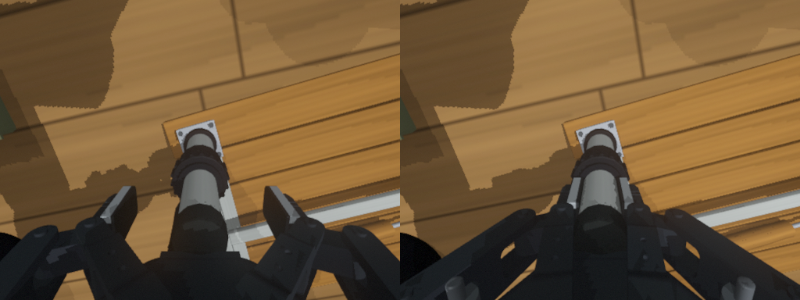

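The fingers now hold the tube just above the clamp, with only small side forces. Next: lift 40 mm.

```bash
python3 - <<'E'
from h import *
p=np.array(arm.get_ee_pos()); 
arm.movel([p[0],p[1],p[2]+.040],velocity=.05); arm.hold(.3)
print(p,arm.get_ee_pos(),arm.get_ft_force(),arm.get_opening(),arm.get_grasp_force(),arm.get_tool_rot(),arm.get_q(),arm.get_time_s())
shot("l1")
a,b=[cv2.resize(cv2.imread(f"pics/{n}.png")[130:340,190:330],(400,600)) for n in("g1","l1")]
cv2.imwrite("pics/l01.png",np.clip(1.7*np.hstack([a,b]).astype(float),0,255).astype(np.uint8))
E
```

```text
[ 0.49671027 -0.0581121   0.14513141] [ 0.49665657 -0.05813212  0.18495551] [ 0.19577855 -0.68693452 -2.52611162] 0.2766669470554913 58.8652078807354 [-3.14156433e+00 -2.27359479e-04  2.92496471e+00] [-2.64215576e-01  2.72985236e-01 -3.93267888e-01  9.04768958e-01
 -3.91044358e-05 -4.75876268e-02] 8.7833
```

View pics/l01.png

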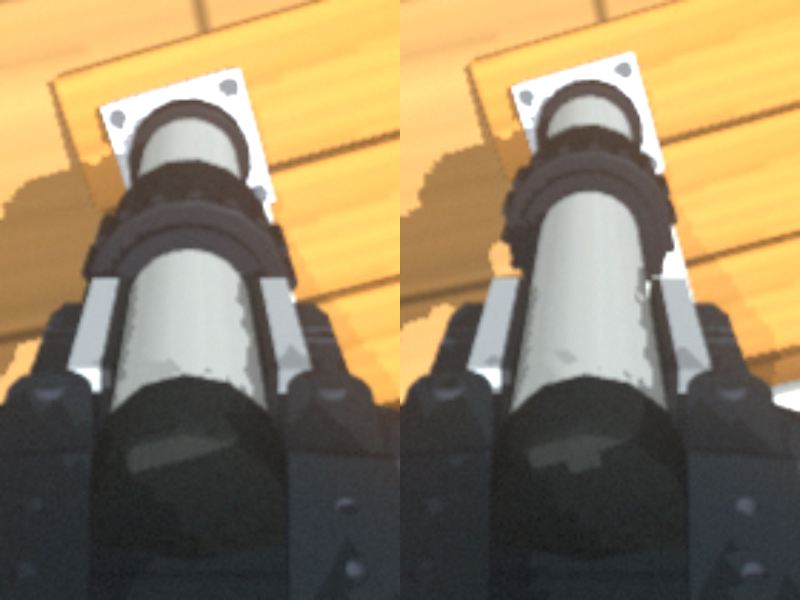

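The leg rose with the hand and didn't slip: the foot sits the same in the grip. Next I'll swing the hand counter-clockwise while watching the torque.

```bash
python3 - <<'E'
from h import *
q=np.array(arm.get_q()); t0=np.array(arm.get_wrist_torque())
for i in range(1,14):
    q6=q[5]-.1*i; c=q.copy(); c[5]=q6; arm.set_joints(c); arm.hold(.1)
    t=np.array(arm.get_wrist_torque())-t0
    print(i,np.round(t,3),np.round(arm.get_ft_force(),1),np.round(arm.get_q()[5]-c[5],4),round(arm.get_time_s(),2))
    if abs(t[2])>.45: break
print(arm.get_ee_pos(),arm.get_opening())
shot("r1"); 
for n in("scene","top"): cv2.imwrite(f"pics/{n}1.png",arm.camera(n)[:,:,::-1])
E
```

```text
1 [ 0.037 -0.039 -0.063] [ 0.1 -1.3 -3.4] 0.0019 9.18
2 [ 0.123 -0.084 -0.019] [ 0.2  0.2 -2.4] 0.0025 9.53
3 [ 0.148 -0.005 -0.173] [-0.8 -0.5 -3.7] 0.0026 9.88
4 [ 0.195  0.104 -0.119] [ 0.4 -0.1 -2.4] 0.0026 10.23
5 [ 0.313  0.117 -0.106] [-1.1 -0.8 -2.5] 0.0026 10.58
6 [ 0.384  0.163 -0.16 ] [-0.7 -0.3 -2. ] 0.0026 10.93
7 [ 0.43   0.184 -0.097] [-1.6 -0.1 -2.9] 0.0026 11.28
8 [ 0.559  0.363 -0.082] [-1.4  0.9 -2.4] 0.0026 11.63
9 [ 0.671  0.352 -0.168] [-1.4  2.2 -1.9] 0.0026 11.98
10 [ 0.673  0.412 -0.219] [-2.1  2.2 -1.8] 0.0026 12.33
11 [ 0.777  0.433 -0.229] [-2.3  0.6 -2.2] 0.0026 12.68
12 [ 0.03   0.847 -0.499] [-3.5 -2.  -0.7] 0.0029 13.03
[ 0.49639855 -0.05872205  0.18493932] 0.2768939161957361
```

```bash
python3 - <<'E'
import cv2,numpy as np
a=cv2.imread("pics/r1.png")[100:384,110:400];a=cv2.resize(a,(400,400))
b=cv2.resize(cv2.imread("pics/scene1.png")[140:240,190:290],(400,400),interpolation=cv2.INTER_NEAREST)
cv2.imwrite("pics/c2.png",np.clip(1.7*np.hstack([a,b]).astype(float),0,255).astype(np.uint8))
E
```

```text
(no output)
```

View pics/c2.png

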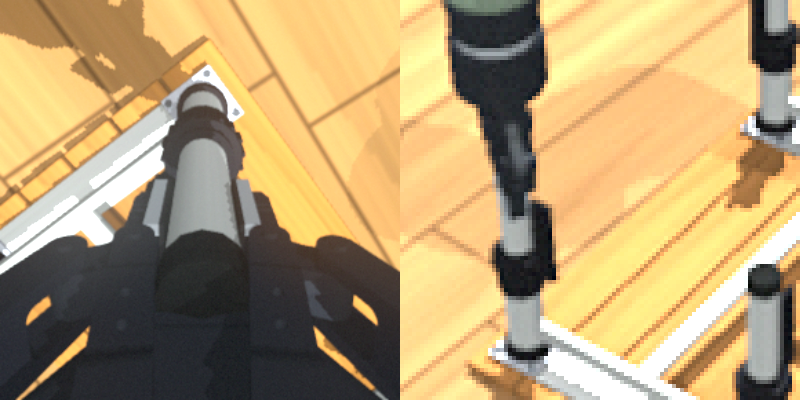

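The paddle has swung round to lie like those of the other legs. I'll push on in small steps to confirm the stop.

```bash
python3 - <<'E'
from h import *
q=np.array(arm.get_q())
q[5]=-.0475876-1.2
for i in range(1,10):
    c=q.copy(); c[5]-=.02*i; arm.set_joints(c); arm.hold(.15)
    t=np.array(arm.get_wrist_torque())
    print(i,np.round(t,3),np.round(arm.get_ft_force(),1),round(arm.get_q()[5]-c[5],4),round(arm.get_time_s(),2),round(arm.get_opening(),4))
    if abs(t[2])>1.0: break
print(arm.get_ee_pos(),arm.get_tool_rot())
f=192/np.tan(np.radians(42.37123/2));m=arm.camera_model("scene");Ti=np.linalg.inv(m["T"])
def pr(P): c=Ti[:3,:3]@P+Ti[:3,3]; return c[0]/c[2]*f+m["cx"],c[1]/c[2]*f+m["cy"]
for yaw in (.05,.09):
  for qq in (.6,.7,.8):
    a=yaw-.8+qq; print(yaw,qq,[np.round(pr(np.array([.4967+r*np.cos(a),-.058+r*np.sin(a),.202])),1) for r in (0,40e-3)])
cv2.imwrite("pics/scene2.png",arm.camera("scene")[:,:,::-1])
d=cv2.absdiff(cv2.imread("pics/scene1.png"),cv2.imread("pics/scene2.png")).max(2); print(np.argwhere(d[185:215,210:235]>40)+[185,210])
E
```

```text
1 [-0.253  0.811 -0.676] [-4.7 -2.6 -0.5] 0.0008 13.58 0.2827
2 [-0.304  0.899 -0.672] [-3.6 -3.9 -0.3] 0.0005 13.98 0.2773
3 [-0.471  0.899 -0.716] [-3.3 -4.1 -1.4] 0.0006 14.38 0.2781
4 [-0.946  1.155 -0.535] [-6.2 -4.9  0.2] 0.0002 14.78 0.2783
5 [-0.975  1.182 -0.64 ] [-5.5 -4.4 -0. ] 0.0004 15.18 0.2777
6 [-1.201  1.277 -0.716] [-4.8 -5.8 -0.1] 0.0005 15.58 0.2772
7 [-1.197  1.268 -0.769] [-6.5 -5.2  0.2] 0.0008 15.98 0.2785
8 [-1.262  1.297 -0.878] [-5.7 -6.5  0.1] 0.001 16.38 0.2792
9 [-1.443  1.303 -0.877] [-5.7 -7.1  0.4] 0.0011 16.78 0.2846
[ 0.49573886 -0.06053929  0.18506235] [-3.14148229 -0.0062557  -1.98068389]
0.05 0.6 [array([217.5, 187.3]), array([225. , 193.3])]
0.05 0.7 [array([217.5, 187.3]), array([226. , 192.7])]
0.05 0.8 [array([217.5, 187.3]), array([226.8, 192. ])]
0.09 0.6 [array([217.5, 187.3]), array([225.4, 193. ])]
0.09 0.7 [array([217.5, 187.3]), array([226.3, 192.4])]
0.09 0.8 [array([217.5, 187.3]), array([227.1, 191.8])]
[[185 212]
 [185 213]
 [185 224]
 [185 225]
 [186 212]
 [186 213]
 [186 224]
 [186 225]
 [187 212]
 [187 213]
 [187 216]
 [188 212]
 [188 213]
 [188 216]
 [188 221]
 [189 213]
 [189 214]
 [189 221]
 [190 221]]
```

```bash
python3 - <<'E'
from h import *
for n in("scene1","scene2"):
    g=cv2.cvtColor(cv2.imread(f"pics/{n}.png"),cv2.COLOR_BGR2GRAY)
    print(n)
    for r in range(190,222,2): print(r,g[r,210:236])
f=192/np.tan(np.radians(42.37123/2));m=arm.camera_model("scene");Ti=np.linalg.inv(m["T"])
def pr(P): c=Ti[:3,:3]@P+Ti[:3,3]; return c[0]/c[2]*f+m["cx"],c[1]/c[2]*f+m["cy"]
for a in (-.25,-.15,-.05,.05,.1):
    u=np.array([np.cos(a),np.sin(a),0]);v=np.array([-u[1],u[0],0]);L=np.array([.4967,-.058,0])
    print(a,[max([np.round(pr(L+.04*u+s*v+[0,0,z]),1) for s in(-.0035,.0035)],key=lambda e:e[0]) for z in(.202,.17,.15)])
L=np.array([.4967,-.058,0]);print([np.round(pr(L+[0,0,z]),1) for z in (.202,.16,.08,.05)])
g=cv2.cvtColor(cv2.imread("pics/scene2.png"),cv2.COLOR_BGR2GRAY)
for r in (216,218,220,222): print(r,g[r,210:236])
# wide crop of scene with reference legs for the last look
E
```

```text
scene1
190 [131 129 127 128 120  95  69  38  23  24  21  67  67  45  64  91 110 125
 125 121 118 118 117 114 114 117]
192 [126 128 129 132 122  99  80  49  24  23  22  51  45  23  16  17  20  53
 108 118 116 114 114 118 123 126]
194 [129 127 130 132 122 110  99  72  47  70  76  84  60  24  12  18  13  42
 103 115 113 120 123 125 127 127]
196 [130 130 128 129 124 111 107 108 106 104 102  97  71  32  15  12  17  21
 103 122 124 124 126 128 130 129]
198 [128 127 130 129 131 118 107 107 105 104 102  99  75  35  17  18  14   5
 109 129 129 129 131 129 129 128]
200 [128 128 128 110  72  80 102 107 106 103 104  99  83  42  13  16  13  11
  86 124 131 128 129 129 131 127]
202 [126 130 103  54  14  35  87 109 110 108 108  90  67  33  16  16  16  11
  62 126 141 147 145 134 118 112]
204 [112 121  95  46  13  22  14  22  28  29  16  12  22  23  20  12  16   8
  69 137 145 123 111 118 131 139]
206 [135 128 112  64  19  19  20  19  17  17  16  26  24  18  20  16  18   7
  25  97 115 129 136 142 146 145]
208 [133 133 135 124  69  11  21  15  15  16  21  16  14  10  13  16  14  12
   8 118 135 143 
[... 2679 characters left out ...]
27.8, 204. ])]
0.05 [array([227.5, 191.5]), array([228.2, 198.8]), array([228.6, 203.4])]
0.1 [array([227.9, 191.1]), array([228.5, 198.5]), array([228.9, 203. ])]
[array([217.5, 187.3]), array([218.5, 196.9]), array([220.3, 214.4]), array([220.9, 220.6])]
216 [148 148 150 150 151 138 117 108 106 106 107 107 104 100  90 110 139 141
 141 144 150 151 151 153 151 149]
218 [150 151 144 123 110 121 120 109 105 105 105 105 105 101  91 103 134 147
 150 152 151 154 151 149 150 149]
220 [133 108  89 114 135 141 129 114 103 104 106 104 105 100  94 179 205 178
 156 149 149 149 148 150 141 108]
222 [123 133 136 124 107 136 119 106 106 106 105 105 104 100  98 135 169 202
 227 212 202 177 134  91 110 138]
```

Between the two scene pictures the paddle edge didn't move (column 228, as predicted for closed) although the hand turned 0.18 rad more. So the lever is on its stop. I'll ease off the excess push and check the grip height with the last view.

```bash
python3 - <<'E'
from h import *
c=np.array(arm.get_q()); c[5]=-.0475876-1.26; arm.set_joints(c); arm.hold(.4)
print(arm.get_ee_pos(),arm.get_ft_force(),arm.get_wrist_torque(),arm.get_grasp_force(),arm.get_time_s())
shot("f1"); s=arm.camera("scene")[:,:,::-1]
print(cv2.cvtColor(np.ascontiguousarray(s),cv2.COLOR_BGR2GRAY)[[194,198,202],220:232])
a,b=[cv2.resize(cv2.imread(f"pics/{n}.png")[130:340,190:330],(400,600)) for n in("l1","f1")]
cv2.imwrite("pics/f01.png",np.clip(1.7*np.hstack([a,b]).astype(float),0,255).astype(np.uint8))
E
```

```text
[ 0.49561574 -0.05980225  0.18505026] [-3.23420658  3.78859201 -0.1001859 ] [ 0.47457846  0.98590541 -0.32728328] 66.84971632668748 17.4833
[[ 78  87  59  22  13  15  13  43 103 115 113 120]
 [103 100  79  40  17  17  17   8 110 127 128 129]
 [106  90  57  24  15  12  13  12  63 127 142 148]]
```

View pics/f01.png

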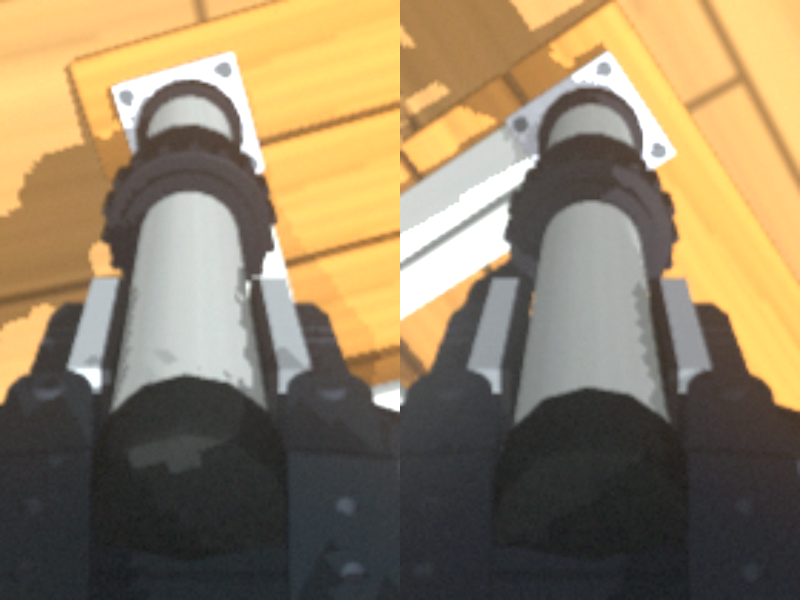

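The rim and the foot edge shifted together (about 3–4 px, a small sideways shift of the hand), so there's no vertical slip. The lever is closed and the grip is firm.

```bash
python3 -c "
from plant import arm
print(arm.hand_in())"
```

```text
the job is handed in; nothing more can be done
None
```

I pulled the near right leg up 40 mm to its mark and swung its lever closed against the stop, then handed the job in with the gripper still holding the leg. The mark itself was never visible, so its height comes from the hand's travel and no sign of slip; no verdict came back.

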